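# Drop the ledge and bring the dropper bottle to the front of the medicine carousel

## Robot

A 6-joint arm with a two-finger parallel gripper is mounted at the origin on a cart in front of the work surface, level with it; the furniture and walls round the work are solid. World frame = base frame: x ahead of the robot, y to its left, z up, the work surface at z = 0. Lengths are in mm, angles in rad, forces in N, time in s.
With the tool pointing down it reaches from about 350 to 775 mm from the base axis. Payload 7.3 kg.
Tool frame: the origin (TCP) lies at the very end of the fingers, on their centre line; the grasp point (between the pads) lies 19 mm behind it; z points along the fingers, y is the line along which they close (so a half turn about z gives the same grasp; the last joint's range is limited). The gripper opens to 92 mm and grips with 3 to 60 N. Pads are 19 mm wide; open, the fingers measure 130 mm over their backs; the gripper's body (75 mm by 190 mm) begins 47 mm behind the grasp point.
Start: joints at [1.114, 0.342, 1.524, -0, 1.275, -0.146], TCP at [160.541, 499.871, 226.741] pointing down, gripper open.
Joint ranges: [-2.53, 2.53], [-0.77, 2.02], [0.04, 2.7], [-1, 4.14], [0.28, 2.66], [-3.11, 3.11]. Speed limits (rad/s): [2.57, 2.57, 3.14, 3.14, 3.14, 3.14].

## Interface

Orientations are given as [roll, pitch, yaw] about the fixed x, y, z axes, in that order (R = Rz(yaw) Ry(pitch) Rx(roll)).
In Python, from plant import bot gives the robot as it stands.
- The arm moves only by the tool jog_arm, never from a script. Its argument "targets" is a list of rows, each an object with "xyz": the shift along the tool's x, y, z as a fraction of full scale, a list of three; "spin": the turn about the tool's z as a fraction of full scale. In form: [{"xyz": [x, y, z], "spin": spin}, ...]. A call has exactly 10 rows; each row shifts and turns the commanded pose from where the row before left it, along the tool's axes as they then stand; what a row does not reach is not made up. Full scale, the value 1, is 80 mm for a shift and 0.1 rad for a turn. A row lasts 1/8 s, in which the tool goes at most 62.5 mm and 10.7 degrees, less where a joint would pass 70% of its speed; a pose out of reach is approached as far as the arm can. A call with a number of a shift or a turn outside -1 to 1 is refused whole. A call with a gripper value outside its range is refused whole. "gripper" is the opening in per cent of the stroke, from 0 (shut) to 100 (fully open), set as the call begins (left out, the last holds). The fingers move at their own pace and stop on an object; the grip force is fixed at half the most. Time passes only in rows, so rows that do not move let the fingers close, or fill a call up. It gives the time, the measured TCP pose, the force, the opening and the grip force at its end, in the units of the state.
- bot.get_obs(): the state, without advancing time (a new reading comes with each control period).
- bot.capture(name): name is "scene" or "top" or "wrist"; returns the picture (384x512x3 uint8, blue, green, red); there is no depth.
- bot.get_calibration(name): a dict with "vfov" (degrees; the focal length in pixels is half the picture's height over the tangent of half this angle, whatever the lens; pixels are square), "cx", "cy" (the principal point, pixels), "eye" and "rotation" of the camera in the world. Camera axes: x right, y down, z forward; pixel columns grow to the right and rows downward; lengths in mm; the calibration is good to about 2 mm. A picture is of the moment at which its call begins: read the wrist's pose just before it. get_calibration takes no time and is no camera call; for the wrist camera it gives the pose at the moment of the call.
- bot.close_job(): hands the job in; it is judged then, once.
The state is a dict: "time": time; "joint_positions": joint angles; "dq": joint speeds; "tau": joint torques, N m; "tool_pos": TCP position; "tcp_rot": TCP orientation; "contact_force": force on the tool from outside, world axes, zero at the start; "moment": the same for the moment, N m; "grip_width": finger opening in mm; "finger_force": force on a finger pad.
Only numpy, scipy, OpenCV 4.12 (cv2) and the standard library are available. Lean on these libraries where they do the work, as an engineer would, in place of code of your own. Each camera call takes 0.05 s, during which the arm holds its last target. There are 200 camera calls.

## Task

Fold the upright front flap of the medicine carousel down towards you until it is level, like a little serving ledge, and leave it so. Then take the square knob on top of the carousel and turn it until the dropper bottle on it (the one with the pointed rubber bulb) faces straight to the front, in the middle behind the ledge, with all four bottles still standing upright on the turntable. Finish with the gripper still gripping the knob, holding the turntable still, and leave the other things on the desk undisturbed.

Things in the scene. Friction and masses are not known exactly. Their poses are not given: they have to be found in the camera images.
- stand: fixed grey foot plate of the carousel, 260 x 230 x 12 mm, standing on the desk. Origin on the desk directly under the turntable's axis (the plate reaches from 155 mm in front of it to 105 mm behind, 115 mm to each side); its -x axis points to the carousel's front, z up. It may stand turned by up to 0.25 rad.
- ledge (a joint): front flap, a white panel 160 mm wide, 80 mm from hinge to free edge, 6 mm thick, hinged at its bottom edge 145 mm in front of the turntable's axis and 35 mm above the desk. 0 = upright, pi/2 = level (folded out to the front, inner face up), end stop at 1.95 (below level: the level position has no stop). Starts at 0.15 to 0.5. Stiff friction hinge (about 0.14 N m): it stays where it is left; about 2 to 4 N at 60 mm from the hinge moves it.
- ledge_hinge (a point): middle of the flap's hinge line. The hinge line runs along the stand's y axis; the flap's inner face (towards the turntable, uppermost when level) contains the hinge line. Behind the upright flap about 47 mm are free before the nearest possible bottle.
- ledge_edge (a point): middle of the flap's free edge on its inner face, 80 mm from the hinge line.
- carousel: round white turntable, 210 mm diameter, disc 10 mm thick with a rim rising 10 mm above it; turns freely, either way, about its vertical centre line (light friction about 0.02 N m, no detents, more than a half turn free each way). Origin on the axis at the disc's underside, 16 mm above the desk; z up, x and y turn with it. A steel post of 18 mm diameter carries the knob.
- knob_center (a point): centre of the black square knob on the turntable's axis, 28 x 28 mm across the flats, 40 mm high (20 mm above and below this point), 172 mm above the desk. Rigid with the turntable, its flats square to the turntable's x and y axes, so it can be gripped across either pair of flats from above. The bottle tops reach only 134 mm above the desk.
- dropper_bottle: slim dropper bottle, 33 mm diameter, 102 mm high, ending in a narrow pointed rubber bulb; the only one of its shape. Loose in a cup of the turntable (white ring rising 31 mm above the disc, 2 mm play, as for all four bottles), 75 mm from the turntable's axis. Origin at the centre of its underside, z up. It faces front when straight in the stand's -x direction from the turntable's axis.
- slim_bottle: slim amber bottle with a plain flat black screw cap, 33 mm diameter, 88 mm high, no bulb; loose in a cup of the turntable. Origin at the centre of its underside, z up.
- amber_1: amber screw-cap bottle, 46 mm diameter, 108 mm high with a broad flat black cap, loose in a cup of the turntable. Origin at the centre of its underside, z up.
- amber_2: amber screw-cap bottle, 46 mm diameter, 108 mm high with a broad flat black cap, loose in a cup of the turntable. Origin at the centre of its underside, z up.
- ink_case: closed ink pad case, 68 x 98 x 20 mm, lying on the desk; bystander. Origin at the centre of its underside.
- tape: roll of tape lying flat, 98 mm diameter, 25 mm high; bystander. Origin at the centre of its underside.
- logger: cream temperature logger, 52 x 82 x 17 mm, lying on the desk; bystander. Origin at the centre of its underside.
- knob: the same square knob as a body; origin at its centre.
Things that resemble listed ones, but are neither listed nor needed, are in the scene too. Leave any green look-alike of the amber_1 alone. What is shaped like the dropper_bottle but pink is not meant.

How it is judged:
By the outcome, as a careful person would: the job done as asked, in the order asked, and still so for the second after the job is handed in, while the arm keeps its last pose, push and grip.
It also fails if it takes over 48 s, if anything falls off the work surface, if the arm or the gripper's body presses on something with over 40 N, if the wrist force passes 120 N, or if a joint passes its speed limit or range.

## Working session

There is one attempt and no reset: what is moved stays moved. The work goes in short steps, Python scripts to look and compute and a tool call to move; the robot and the scene stay as the last step left them, time stands still between calls to the robot, and variables do not carry over. Pictures are saved under pics/ and viewed, at most 10 in all, crops included, and the job is handed in when it is done.

Besides the shell and the picture viewer there is one more tool, called in YAML: its name, and indented under it one key for each argument. jog_arm: Moves the arm, as the interface text tells. Shift numbers are shares of 80 mm and turn numbers shares of 0.1 rad, none past 1 either way. Its arguments: {"type":"object","properties":{"targets":{"type":"array","items":{"type":"object","properties":{"xyz":{"type":"array","items":{"type":"number"}},"spin":{"type":"number"}}}},"gripper":{"type":"number"}},"required":["targets"]}

```bash
mkdir -p pics
python3 - <<'E'
from plant import bot
import cv2
o=bot.get_obs(); print(o)
for n in("scene","top"):
    cv2.imwrite(f"pics/{n}0.png",bot.capture(n)); print(n,bot.get_calibration(n))
E
```

```text
{'time': 0.0, 'joint_positions': array([ 1.11399198e+00,  3.42739081e-01,  1.52501472e+00, -8.24557565e-06,
        1.27539818e+00, -1.46042878e-01]), 'dq': array([ 0.001177  , -0.00069336, -0.00154309, -0.00071851, -0.0004877 ,
       -0.00053265]), 'tau': array([-1.80172092e-04, -4.31245673e+01, -2.44222605e+01,  7.17851752e-02,
        5.59513690e-02, -1.25742054e-04]), 'tool_pos': array([160.3578131 , 499.48328924, 226.03727731]), 'tcp_rot': array([-3.14004878e+00, -2.19118301e-04,  2.83083342e+00]), 'contact_force': array([-0.08018856,  0.66046931,  0.34402104]), 'moment': array([ 0.03522314, -0.00557864, -0.02121472]), 'finger_force': 0.0, 'grip_width': 91.55175645078121}
scene {'vfov': 43.46221602507696, 'cx': 255.70309257175248, 'cy': 187.65734845528138, 'eye': array([-266.79186074, -652.01927578,  688.86595636]), 'rotation': array([-2.07536182, -0.01009139, -1.00193331])}
top {'vfov': 42.1008787800223, 'cx': 256.31472315322833, 'cy': 188.80339535223158, 'eye': array([ 510.3395048 , -102.31852844, 1305.84195753]), 'rotation': array([-3.05547358, -0.02492032, -1.59238574])}
```

View pics/scene0.png

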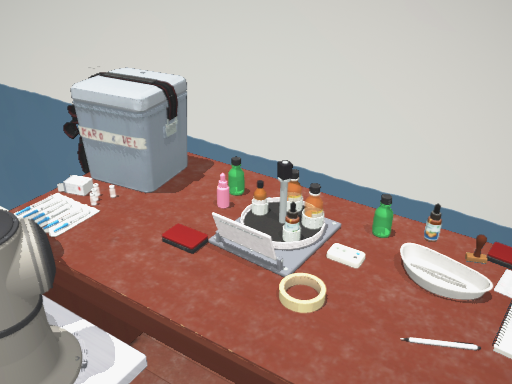

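View pics/top0.png

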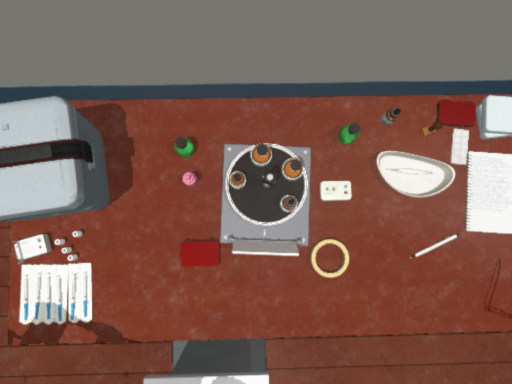

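```bash
cat > h.py <<'E'
import numpy as np, cv2
from scipy.spatial.transform import Rotation as Ro
def cam(bot,n): return bot.get_calibration(n)
def f(c): return 192/np.tan(np.radians(c['vfov']/2))
def R(c): return Ro.from_euler('xyz',c['rotation']).as_matrix()
def ray(c,u,v,z):
    d=R(c)@np.array([(u-c['cx'])/f(c),(v-c['cy'])/f(c),1]); return c['eye']+d*(z-c['eye'][2])/d[2]
def proj(c,p):
    q=R(c).T@(np.asarray(p)-c['eye']); return f(c)*q[:2]/q[2]+[c['cx'],c['cy']]
E
python3 - <<'E'
from plant import bot
from h import *
t=cv2.imread('pics/top0.png');s=cv2.imread('pics/scene0.png')
a=cv2.resize(t[135:265,210:325],None,fx=4.6,fy=4.6,interpolation=2)
b=cv2.resize(s[150:270,205:345],None,fx=5,fy=5,interpolation=2)[:598]
cv2.imwrite('pics/ta.png',a[:598]);cv2.imwrite('pics/sb.png',b)
c=cam(bot,'top')
for u,v in[(224,145),(310,149),(307,245),(221,241),(266,184)]: print(ray(c,u,v,12))
E
```

```text
[738.14799177 -54.79554357  12.        ]
[ 723.62508317 -280.40836958   12.        ]
[ 473.00425814 -264.88551815   12.        ]
[488.18402855 -43.07005502  12.        ]
[ 633.43005079 -162.50130733   12.        ]
```

View pics/ta.png

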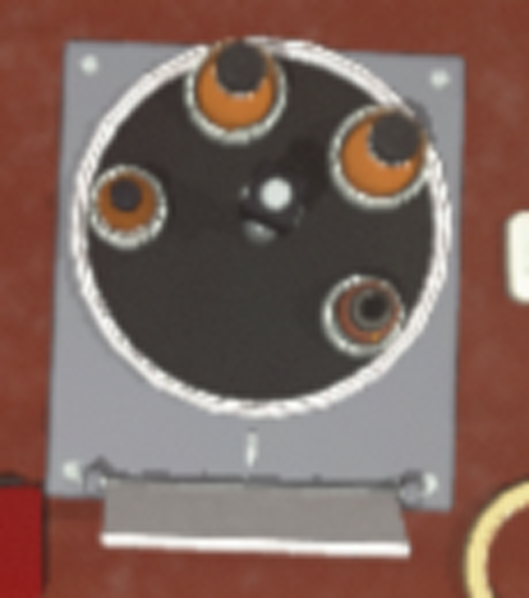

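View pics/sb.png

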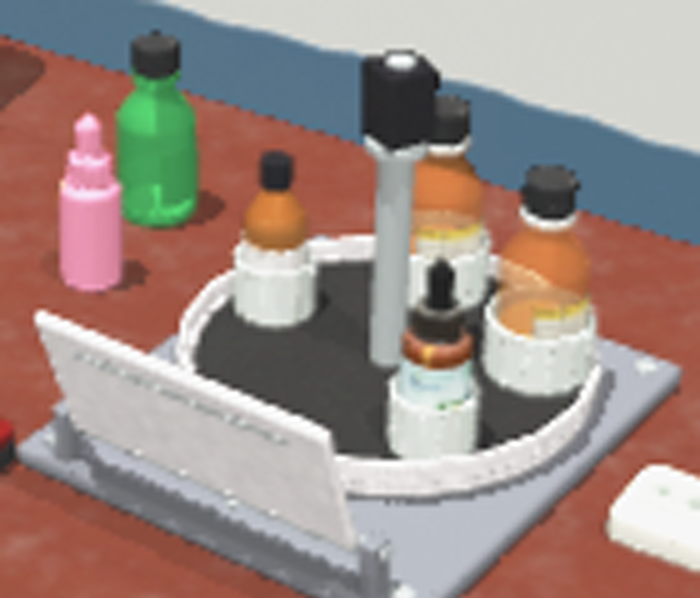

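The dropper bottle on the turntable is the one in the top crop at (365,315), which is (440,300) in the scene crop. It's the only one there with a pointed bulb. The slim flat-capped bottle is at top crop (130,205). The look-alikes stand off the turntable: a pink dropper, green bottles, and another dropper at scene (433,222).

Run:
```python
from plant import bot
from h import *
from scipy.optimize import least_squares
c=cam(bot,'top')
# crop px -> points: stand frame (x,y,z), top image
k=lambda u,v:(u/4.6+210-.4,v/4.6+135-.4)
obs=[((105,115,12),k(68,42)),((105,-115,12),k(466,57)),((-155,-115,12),k(450,508)),((-155,115,12),k(48,495)),((0,0,36),k(262,227)),((0,0,192),k(275,193))]
W=lambda p,q:np.array([p[0]+np.cos(p[2])*q[0]-np.sin(p[2])*q[1],p[1]+np.sin(p[2])*q[0]+np.cos(p[2])*q[1],q[2]])
r=least_squares(lambda p:np.concatenate([proj(c,W(p,q))-uv for q,uv in obs]),[620,-160,0])
p=r.x;print(p,r.fun.round(1))
for n,(u,v) in dict(drop=k(363,315),slim=k(129,206),a1=k(237,92),a2=k(378,158)).items():
    w=ray(c,u,v,57)[:2]-p[:2]; a=np.arctan2(w[1],w[0]); print(n,w,np.hypot(*w),'stand angle',a-p[2],'from front',(a-p[2]-np.pi)%(2*np.pi))
e=[ray(c,*k(u,v),105) for u,v in[(102,535),(410,550)]]
print('edge',e,'hinge',W(p,(-145,0,35)), proj(c,W(p,(-145,0,35))))
m=np.mean(e,0)-W(p,(0,0,0));print('edge stand x',m[0]*np.cos(p[2])+m[1]*np.sin(p[2]))
```

```text
[ 6.32166399e+02 -1.62674884e+02 -5.92208946e-02] [-0.7 -0.9  0.3 -0.5  0.9  0.9 -0.7  0.4 -0.1 -0.4  0.3  0.3]
drop [-52.22055411 -53.18597331] 74.53679647909775 stand angle -2.2878148439734254 from front 0.8537778096163677
slim [10.01619713 73.36188518] 74.04249051591499 stand angle 1.494324860362378 from front 4.635917513952171
a1 [71.89229244 12.87442053] 73.03596659175692 stand angle 0.23642187261491945 from front 3.3780145262047125
a2 [ 33.92603897 -63.78330628] 72.24462803385629 stand angle -1.0227383731981188 from front 2.118854280391674
edge [array([465.68307983, -72.65131845, 105.        ]), array([ 454.3199692 , -232.68247316,  105.        ])] hinge [ 487.42059012 -154.09287245   35.        ] [264.42734915 240.4978972 ]
edge stand x -172.45539700869935
```

jog_arm:
  targets:
    - {"xyz": [0,0,0],"spin": -0.84}
    - {"xyz": [0,0,0],"spin": -0.84}
    - {"xyz": [0,0,0],"spin": -0.84}
    - {"xyz": [-0.45,-0.3,0],"spin": 0}
    - {"xyz": [-0.45,-0.3,0],"spin": 0}
    - {"xyz": [-0.45,-0.3,0],"spin": 0}
    - {"xyz": [-0.45,-0.3,0],"spin": 0}
    - {"xyz": [-0.45,-0.3,0],"spin": 0}
    - {"xyz": [-0.45,-0.3,0],"spin": 0}
    - {"xyz": [-0.45,-0.3,0],"spin": 0}
  gripper: 0

```text
time: 1.35
tool_pos: [403.1, 316.3, 226.4]
tcp_rot: [-3.141, -0.001, 3.083]
contact_force: [1.0, 0.0, 0.2]
grip_width: 1.0
finger_force: 0.0
```

jog_arm:
  targets:
    - {"xyz": [-0.166,-0.58,0],"spin": 0}
    - {"xyz": [-0.166,-0.58,0],"spin": 0}
    - {"xyz": [-0.166,-0.58,0],"spin": 0}
    - {"xyz": [-0.166,-0.58,0],"spin": 0}
    - {"xyz": [-0.166,-0.58,0],"spin": 0}
    - {"xyz": [-0.166,-0.58,0],"spin": 0}
    - {"xyz": [-0.166,-0.58,0],"spin": 0}
    - {"xyz": [-0.166,-0.58,0],"spin": 0}
    - {"xyz": [-0.166,-0.58,0],"spin": 0}
    - {"xyz": [-0.166,-0.58,0],"spin": 0}

```text
time: 2.6
tool_pos: [507.5, -155.2, 226.4]
tcp_rot: [3.141, -0.001, 3.083]
contact_force: [0.8, 0.3, 0.3]
grip_width: 0.6
finger_force: 0.0
```

Run:
```python
from plant import bot
from h import *
c=cam(bot,'wrist'); w=bot.capture('wrist'); o=bot.get_obs()
print(o['time'],o['tool_pos'],o['tcp_rot'],o['grip_width'],c)
cv2.imwrite('pics/w1.png',w)
```

```text
2.65 [ 508.58020392 -160.62783591  226.12084301] [-3.13835960e+00  7.41624895e-04  3.07991397e+00] 0.5799490825073549 {'vfov': 69.29039700047457, 'cx': 257.9178910333011, 'cy': 189.77097960562483, 'eye': array([ 439.9877528 , -150.93196859,  384.33547401]), 'rotation': array([ 2.89007391e+00, -7.28601357e-04,  1.51155959e+00])}
```

View pics/w1.png

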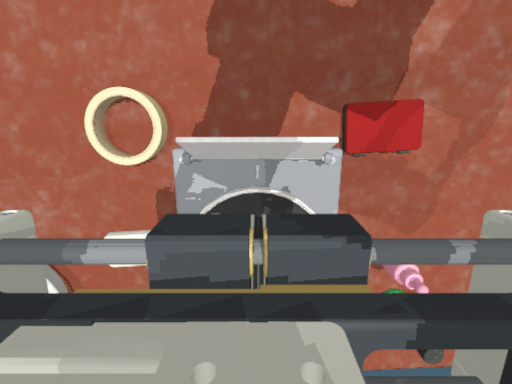

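Run:
```python
from plant import bot
from h import *
from scipy.optimize import brentq
c=cam(bot,'wrist'); o=bot.get_obs()
print(o['tool_pos'],'tcp px',proj(c,o['tool_pos']), [proj(c,o['tool_pos']+[0,0,z]) for z in(19,45,66)])
p=np.array([632.2,-162.7,-.0592]); ex=np.array([np.cos(p[2]),np.sin(p[2]),0]);ey=np.array([-ex[1],ex[0],0])
H=p[0]*np.array([1,0,0])+p[1]*np.array([0,1,0])-145*ex+[0,0,35]
print('hinge px',proj(c,H))
for t in(.2,.3,.4,.5): print(t,[proj(c,H+s*ey*80+80*(-np.sin(t)*ex+[0,0,np.cos(t)])).round(1) for s in(-1,1)])
for q in[(105,115,12),(-155,115,12),(-155,-115,12)]: print(q,proj(c,[p[0],p[1],q[2]]+q[0]*ex+q[1]*ey))
```

```text
[ 508.58020392 -160.62783591  226.12084301] tcp px [257.34534384 232.63875672] [array([257.17175409, 246.56545064]), array([256.85223955, 272.19934496]), array([256.48330548, 301.7980508 ])]
hinge px [262.21711124 156.0610522 ]
0.2 [array([180.8, 150.6]), array([345.7, 150.2])]
0.3 [array([180.8, 142.4]), array([345.7, 142. ])]
0.4 [array([181. , 134.3]), array([345.5, 133.9])]
0.5 [array([181.5, 126.7]), array([345. , 126.2])]
(105, 115, 12) [335.50414512 313.80615434]
(-155, 115, 12) [348.6517198  146.04052528]
(-155, -115, 12) [175.57698802 146.46223387]
```

jog_arm:
  targets:
    - {"xyz": [0,0,0.45],"spin": 0}
    - {"xyz": [0,0,0.45],"spin": 0}
    - {"xyz": [0,0,0.45],"spin": 0}
    - {"xyz": [0,0,0.45],"spin": 0}
    - {"xyz": [0,0,0],"spin": 0}
    - {"xyz": [0.125,0,0.0125],"spin": 0}
    - {"xyz": [0.125,0,0.0125],"spin": 0}
    - {"xyz": [0.125,0,0.0125],"spin": 0}
    - {"xyz": [0.125,0,0.0125],"spin": 0}
    - {"xyz": [0.125,0,0.0125],"spin": 0}

```text
time: 3.9
tool_pos: [457.4, -150.9, 78.1]
tcp_rot: [-3.141, 0.001, 3.083]
contact_force: [3.0, -0.6, 0.2]
grip_width: 0.2
finger_force: 1.0
```

Run:
```python
from plant import bot
from h import *
o=bot.get_obs(); print(o['time'],o['tool_pos'],o['contact_force'])
w=bot.capture('wrist');s=bot.capture('scene')
cv2.imwrite('pics/w2.png',np.hstack([w[60:330,60:450],cv2.resize(s[150:270,205:345],None,fx=2.25,fy=2.25)]))
```

```text
3.9 [ 457.37817992 -150.85846581   78.11705359] [ 2.95045113 -0.55882127  0.21230479]
```

View pics/w2.png

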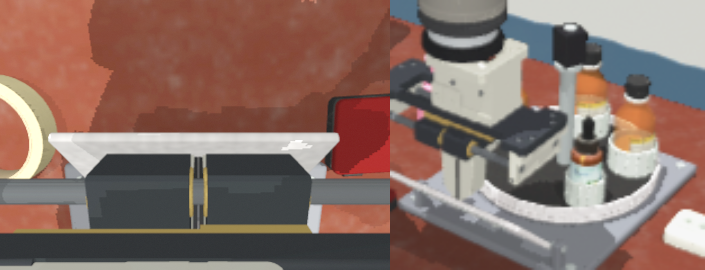

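The flap is following the finger: its edge is at row 135 of the left panel, and the contact force is 3 N. I'll carry on round the arc.

jog_arm:
  targets:
    - {"xyz": [0.0625,0,0.075],"spin": 0}
    - {"xyz": [0.0625,0,0.075],"spin": 0}
    - {"xyz": [0.0625,0,0.075],"spin": 0}
    - {"xyz": [0.03,0,0.055],"spin": 0}
    - {"xyz": [0.03,0,0.055],"spin": 0}
    - {"xyz": [0.03,0,0.055],"spin": 0}
    - {"xyz": [0.0125,0,0.0375],"spin": 0}
    - {"xyz": [0.0125,0,0.0375],"spin": 0}
    - {"xyz": [0.0125,0,0.0375],"spin": 0}
    - {"xyz": [0,0,0],"spin": 0}

```text
time: 5.25
tool_pos: [431.9, -149.0, 37.2]
tcp_rot: [3.141, -0.001, 3.083]
contact_force: [-0.2, 1.3, -0.3]
grip_width: 0.1
finger_force: 0.0
```

Run:
```python
from plant import bot
from h import *
o=bot.get_obs(); print(o['time'],o['tool_pos'],o['contact_force'])
```

```text
5.25 [ 431.94349348 -149.02036103   37.17109398] [-0.20687489  1.28559302 -0.31678519]
```

jog_arm:
  targets:
    - {"xyz": [0,0,0.007],"spin": 0}
    - {"xyz": [0,0,0.007],"spin": 0}
    - {"xyz": [0,0,0.007],"spin": 0}
    - {"xyz": [0,0,0.005],"spin": 0}
    - {"xyz": [0,0,0],"spin": 0}
    - {"xyz": [0,0,0],"spin": 0}
    - {"xyz": [0,0,0],"spin": 0}
    - {"xyz": [0,0,0],"spin": 0}
    - {"xyz": [0,0,0],"spin": 0}
    - {"xyz": [0,0,0],"spin": 0}

```text
time: 6.5
tool_pos: [432.5, -149.2, 35.4]
tcp_rot: [3.142, 0.0, 3.083]
contact_force: [0.2, -0.1, 0.5]
grip_width: 0.0
finger_force: 0.0
```

jog_arm:
  targets:
    - {"xyz": [0,0,-0.3],"spin": 0}
    - {"xyz": [0,0,-0.6],"spin": 0}
    - {"xyz": [0,0,-0.65],"spin": 0}
    - {"xyz": [0,0,-0.65],"spin": 0}
    - {"xyz": [0,0,-0.65],"spin": 0}
    - {"xyz": [-0.65,0,0],"spin": 0}
    - {"xyz": [-0.65,0,0],"spin": 0}
    - {"xyz": [-0.65,0,0],"spin": 0}
    - {"xyz": [-0.65,0,0],"spin": 0}
    - {"xyz": [-0.65,0,0],"spin": 0}
  gripper: 100

```text
time: 7.75
tool_pos: [693.5, -164.5, 263.2]
tcp_rot: [3.142, 0.0, 3.083]
contact_force: [1.0, -1.0, 0.6]
grip_width: 90.9
finger_force: 0.0
```

Run:
```python
from plant import bot
from h import *
bot.capture('top'); bot.capture('top'); bot.capture('top'); bot.capture('top')
c=cam(bot,'wrist'); o=bot.get_obs(); w=bot.capture('wrist');s=bot.capture('scene')
np.save('c3.npy',c,allow_pickle=True)
print(o['time'],o['tool_pos'],o['tcp_rot'],c)
cv2.imwrite('pics/w3.png',w)
cv2.imwrite('pics/m3.png',np.hstack([cv2.resize(w,(533,400))[:400],cv2.resize(s[200:300,200:266],None,fx=4,fy=4)]))
```

```text
7.95 [ 692.03665479 -164.33590177  261.08956768] [ 3.14068562 -0.003278    3.08328117] {'vfov': 69.29039700047457, 'cx': 257.9178910333011, 'cy': 189.77097960562483, 'eye': array([ 624.95360001, -160.21750195,  419.23719783]), 'rotation': array([ 2.89277110e+00, -1.17397050e-03,  1.51219916e+00])}
```

View pics/m3.png

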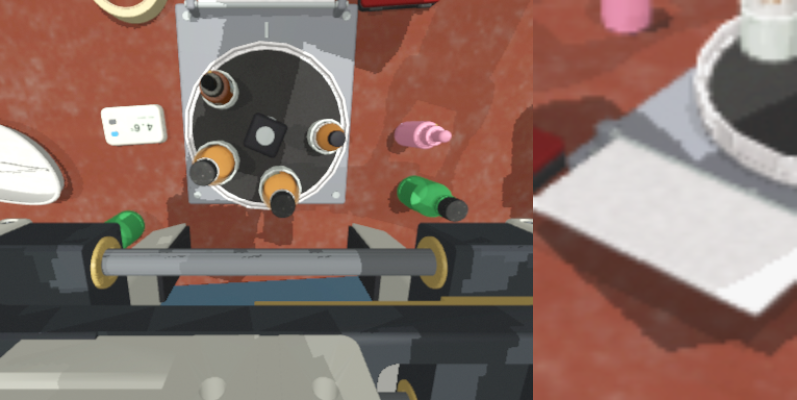

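Run:
```python
from plant import bot
from h import *
c=np.load('c3.npy',allow_pickle=True).item(); w=cv2.imread('pics/w3.png'); s=bot.capture('scene'); cv2.imwrite('pics/s3.png',s)
a=cv2.resize(w[105:155,230:280],None,fx=8,fy=8,interpolation=2)
a=cv2.convertScaleAbs(a,alpha=2.5,beta=-20)
b=cv2.resize(s[210:290,195:275],None,fx=5,fy=5,interpolation=2)
cv2.imwrite('pics/m4.png',np.hstack([a,b]))
# stand refit from wrist: coarse points (w3 px)
p=np.array([632.2,-162.7,-.0592])
print('knob',ray(c,265/1.0416,135/1.0416,192),'rim c',ray(c,266.5/1.0416,125.5/1.0416,36))
S=cam(bot,'scene'); ex=np.array([np.cos(p[2]),np.sin(p[2]),0]);ey=np.array([-ex[1],ex[0],0]); H=np.array([p[0],p[1],35])-145*ex
for t in(1.4,1.5,1.57,1.64,1.74): print(t,[(proj(S,H+k*ey*80+r*80*(-np.sin(t)*ex+[0,0,np.cos(t)]))-[195,210])*5 for k in(1,-1) for r in(0,1)])
```

```text
knob [ 632.88075871 -163.22075819  192.        ] rim c [ 626.52109963 -162.62248035   36.        ]
1.4 [array([126.17133974, 123.46655033]), array([ 13.44008852, 178.15869175]), array([405.03012145, 246.72747429]), array([300.53099183, 313.56356848])]
1.5 [array([126.17133974, 123.46655033]), array([ 12.85000001, 193.51932226]), array([405.03012145, 246.72747429]), array([298.99416171, 329.74627189])]
1.57 [array([126.17133974, 123.46655033]), array([ 13.14808445, 203.78605034]), array([405.03012145, 246.72747429]), array([298.58995427, 340.49787331])]
1.64 [array([126.17133974, 123.46655033]), array([ 14.02565723, 213.58920457]), array([405.03012145, 246.72747429]), array([298.73710714, 350.70824782])]
1.74 [array([126.17133974, 123.46655033]), array([ 16.26513465, 226.68828754]), array([405.03012145, 246.72747429]), array([299.89221537, 364.25065956])]
```

View pics/m4.png

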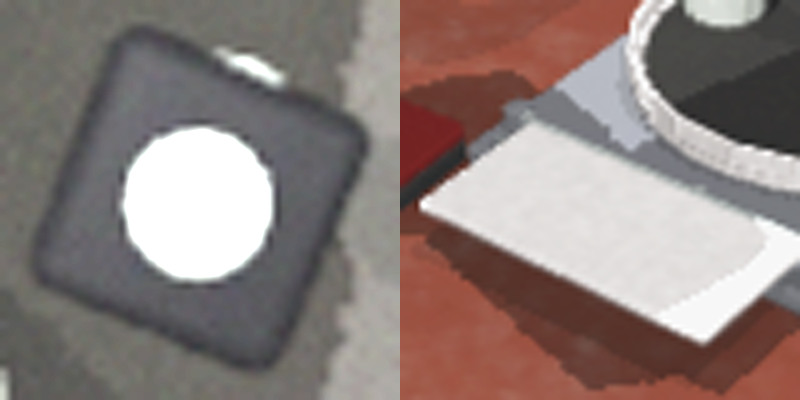

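jog_arm:
  targets:
    - {"xyz": [0,0,0],"spin": 0.965}
    - {"xyz": [0,0,0],"spin": 0.965}
    - {"xyz": [0,0,0],"spin": 0.965}
    - {"xyz": [0,0,0],"spin": 0.965}
    - {"xyz": [0.225,-0.101,0],"spin": 0}
    - {"xyz": [0.225,-0.101,0],"spin": 0}
    - {"xyz": [0.225,-0.101,0],"spin": 0}
    - {"xyz": [0,0,0.45],"spin": 0}
    - {"xyz": [0,0,0.45],"spin": 0}
    - {"xyz": [0,0,0.45],"spin": 0}

```text
time: 9.35
tool_pos: [631.9, -163.3, 156.5]
tcp_rot: [3.141, 0.003, 2.696]
contact_force: [0.3, -0.5, -0.4]
grip_width: 92.0
finger_force: 0.0
```

Run:
```python
from plant import bot
from h import *
o=bot.get_obs(); print(o['time'],o['tool_pos'],o['tcp_rot'],o['contact_force'])
c=np.load('c3.npy',allow_pickle=True).item(); w=cv2.imread('pics/w3.png'); s=cv2.imread('pics/s3.png')
K=np.array([633,-163])
# brown/orange bottle centres at a height: use ring centres by eye
for n,u,v in(('drop',219,92),('slim',326,138),('a1',213,163),('a2',281,188)):
    q=ray(c,u/1.0416,v/1.0416,57)[:2]-K; print(n,np.hypot(*q),(np.arctan2(q[1],q[0])+.0592-np.pi)%(2*np.pi))
# stand yaw from wrist: rotate plate front/back corner edges (m3 px)
L=[ray(c,u/1.0416,v/1.0416,12) for u,v in((176,5),(189,203),(357,10),(345,203))]
for a,b in((0,1),(2,3)): d=L[b]-L[a]; print('side yaw',np.arctan2(d[1],d[0]))
d=L[1]-L[3];print('back yaw',np.arctan2(d[0],-d[1]), L)
g=s[250:285,226].astype(int).sum(1)//3;print(g)
```

```text
9.35 [ 631.91974781 -163.27681094  156.46848078] [3.14137273e+00 2.57316045e-03 2.69623308e+00] [ 0.27298041 -0.50732277 -0.36717881]
drop 71.77897946732205 0.8939746224655796
slim 73.59732863130955 4.599920585047725
a1 77.52275150525344 2.0986732490953877
a2 73.45892056877587 3.3974933265140645
side yaw -0.06303200067195909
side yaw -0.05360522505602594
back yaw -0.058918600014871245 [array([ 475.16015558, -266.15966825,   12.        ]), array([ 729.45371953, -282.20956156,   12.        ]), array([493.74670825, -41.68749821,  12.        ]), array([742.85293324, -55.0536986 ,  12.        ])]
[224 225 223 222 223 225 223 222 222 221 224 222 227 227 202 101  61  61
  62  60  60  60  60  61  62  71  71  70  69  69  69  77 107 111 110]
```

jog_arm:
  targets:
    - {"xyz": [0,0,0],"spin": 0}
    - {"xyz": [0,0,0],"spin": 0}
    - {"xyz": [0,0,0],"spin": 0}
    - {"xyz": [0,0,0],"spin": 0}
    - {"xyz": [0,0,0],"spin": 0}
    - {"xyz": [0,0,0],"spin": 0}
    - {"xyz": [0,0,0],"spin": 0}
    - {"xyz": [0,0,0],"spin": 0}
    - {"xyz": [0,0,0],"spin": 0}
    - {"xyz": [0,0,0],"spin": 0}
  gripper: 0

```text
time: 10.6
tool_pos: [632.9, -163.1, 155.4]
tcp_rot: [3.141, -0.0, 2.697]
contact_force: [0.3, 0.6, 0.3]
grip_width: 28.1
finger_force: 30.0
```

jog_arm:
  targets:
    - {"xyz": [0,0,0],"spin": 0.2}
    - {"xyz": [0,0,0],"spin": 0.4}
    - {"xyz": [0,0,0],"spin": 0.5}
    - {"xyz": [0,0,0],"spin": 0.5}
    - {"xyz": [0,0,0],"spin": 0.5}
    - {"xyz": [0,0,0],"spin": 0.5}
    - {"xyz": [0,0,0],"spin": 0.5}
    - {"xyz": [0,0,0],"spin": 0.5}
    - {"xyz": [0,0,0],"spin": 0.5}
    - {"xyz": [0,0,0],"spin": 0.5}

```text
time: 11.85
tool_pos: [633.3, -162.6, 155.4]
tcp_rot: [3.141, 0.0, 2.235]
contact_force: [2.3, 1.8, -0.5]
grip_width: 27.7
finger_force: 30.0
```

jog_arm:
  targets:
    - {"xyz": [0,0,0],"spin": 0.5}
    - {"xyz": [0,0,0],"spin": 0.5}
    - {"xyz": [0,0,0],"spin": 0.5}
    - {"xyz": [0,0,0],"spin": 0.5}
    - {"xyz": [0,0,0],"spin": 0.5}
    - {"xyz": [0,0,0],"spin": 0.5}
    - {"xyz": [0,0,0],"spin": 0.5}
    - {"xyz": [0,0,0],"spin": 0.3}
    - {"xyz": [0,0,0],"spin": 0.2}
    - {"xyz": [0,0,0],"spin": 0.03}

```text
time: 13.1
tool_pos: [633.8, -162.4, 155.4]
tcp_rot: [3.14, -0.0, 1.833]
contact_force: [4.9, 3.0, -2.0]
grip_width: 28.0
finger_force: 30.0
```

Run:
```python
from plant import bot
from h import *
for _ in range(4): s=bot.capture('scene')
t=bot.capture('top'); o=bot.get_obs(); print(o['time'],o['tool_pos'],o['tcp_rot'],o['contact_force'],o['grip_width'],o['finger_force'])
a=cv2.resize(s[165:285,195:345],None,fx=2.66,fy=3.2,interpolation=2)
a=cv2.resize(s[165:285,195:325],None,fx=3.07,fy=3.07,interpolation=2)
b=cv2.resize(t[145:265,210:325],None,fx=3.07,fy=3.07,interpolation=2)
cv2.imwrite('pics/m5.png',np.hstack([a,b]))
print(s[250:285,226].astype(int).sum(1)//3)
S=cam(bot,'scene');T=cam(bot,'top'); y=-.0592; d=np.array([np.cos(y),np.sin(y),0])
P=np.array([633,-163,0])-75*d
for z in(57,75,118,128): q=P+[0,0,z]; print(z,(proj(S,q)-[195,165])*3.07,(proj(T,q)-[210,145])*3.07+[399,0])
```

```text
13.35 [ 633.83311329 -162.3587473   155.40287605] [ 3.13945267e+00 -3.02547815e-04  1.83349513e+00] [ 5.29982133  2.26678358 -0.67636891] 27.568004568625973 29.968289136886597
[224 225 224 222 224 226 223 223 221 221 223 222 227 227 202 101  61  61
  61  60  60  59  59  61  63  72  71  70  69  70  69  70  75  75  74]
57 [215.04541128 184.16427868] [570.68326163 206.41517415]
75 [215.50081321 164.56462174] [571.67046717 205.53761836]
118 [216.61743251 116.50739246] [574.14933106 203.33408398]
128 [216.88309249 105.07387833] [574.75162832 202.79868439]
```

View pics/m5.png

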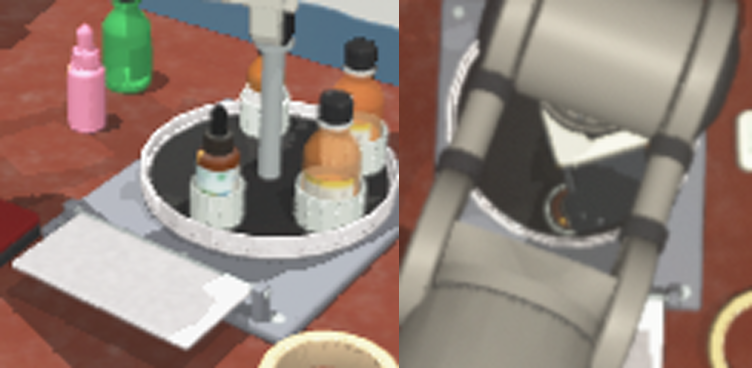

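```bash
python3 -c "
from plant import bot
print(bot.close_job())"
```

```text
the job is handed in; nothing more can be done
None
```

I handed the job in at about 13.4 s. The flap is folded down to level (within about 0.03 rad by the images), the dropper bottle faces front behind it, all four bottles are upright, and the gripper still holds the knob at 30 N.

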